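# Seat the knurled bayonet collar on the engraving vise and hold it home

### The arm

A 6-joint arm with a two-finger parallel gripper is mounted at the origin on the work surface. World frame = base frame: x ahead of the robot, y to its left, z up, the work surface at z = 0. Lengths are in m, angles in degrees, forces in N, time in s.
With the tool pointing down it reaches from about 0.25 to 0.725 m from the base axis. Payload 9.7 kg.
Tool frame: the origin (TCP) lies between the finger pads, 19 mm behind the fingertips; this is the grasp point; z points along the fingers, y is the line along which they close (so a half turn about z gives the same grasp; the last joint's range is limited). The gripper opens to 85 mm and grips with 20 to 120 N. Pads are 22 mm wide; open, the fingers measure 114 mm over their backs; the gripper's body (76 mm by 85 mm) begins 54 mm behind the grasp point. The pads swing forward as they close: fully open they stand 13 mm farther back than shut.
Start: joints at [-73.109, 4.979, 10.078, 95.1, 0, 90], TCP at [0.16, -0.526, 0.25] pointing down, gripper open.
Joint ranges: [-179.16, 179.16], [-48.56, 103.87], [-65.8, 70.77], [-126.05, 130.52], [-82.76, 87.17], [-180, 180]. Speed limits (degrees/s): [127.2, 127.2, 147.25, 180, 180, 180].

### API

Orientations are given as [roll, pitch, yaw] about the fixed x, y, z axes, in that order (R = Rz(yaw) Ry(pitch) Rx(roll)).
In Python, from workcell import * gives the robot as it stands.
- The arm moves only by the tool servo_tool, never from a script. Its argument "moves" is a list of rows, each a list of 4 numbers: the shift along the world's x, y, z in a scale on which 1.0 is 800 mm, then the turn about the world's z in normalised numbers (1 is pi rad). A call has 1 to 20 rows; each row is the pose to reach, as a shift and turn from the pose commanded when the call began; what a row does not reach only later rows make up. A row lasts 1/12 s, in which the tool goes at most 41.7 mm and 7.16 degrees, less where a joint would pass 70% of its speed; a pose out of reach is approached as far as the arm can. A shift or turn number past 1, either way, is cut back to 1. A call with a gripper value outside its range is refused whole. "claw" is the closure, from 0 (fully open) to 1 (shut), set as the call begins (left out, the last holds). The fingers move at their own pace and stop on an object; "force" is the grip in N (left out, the last holds). Time passes only in rows, so rows that repeat a pose let the fingers close. It gives the time, the measured TCP pose, the force, the opening and the grip force at its end, in the units of the state.
- get_obs(): the state, without advancing time (a new reading comes with each control period).
- camera(name): name is "scene" or "top" or "wrist"; returns the picture (384x512x3 uint8, red, green, blue); there is no depth.
- get_calibration(name): a dict with "fx", "fy", "cx", "cy" (pixels), "rvec" (rotation vector, rad) and "tvec" (3), from world to camera coordinates, as OpenCV has them; the wrist camera has in their place "tool_from_camera" (4x4, takes a point from camera to tool coordinates, whose origin is the TCP and whose axes are the flange's). Camera axes: x right, y down, z forward; pixel columns grow to the right and rows downward; lengths in m; the calibration is good to about 2 mm. A picture is of the moment at which its call begins: read the wrist's pose just before it. get_calibration takes no time and is no camera call.
- job_done(): hands the job in; it is judged then, once.
The state is a dict: "time": time; "q": joint angles; "qd": joint speeds; "joint_efforts": joint torques, N m; "ee_pos": TCP position; "tcp_rot": TCP orientation; "wrist_force": force on the tool from outside, world axes, zero at the start; "torque": the same for the moment, N m; "opening": finger opening in m; "grasp_force": force on a finger pad.
Only numpy, scipy, OpenCV 4.12 (cv2) and the standard library are available. Lean on these libraries where they do the work, as an engineer would, in place of code of your own. Each camera call takes 0.05 s, during which the arm holds its last target. There are 200 camera calls.

### The job

Pull the knurled, flanged work collar straight up off its sprung catches on the parking rail, set it over the pinned spigot of the engraving vise and turn it until its hidden keyways drop over the pins. Then push it fully home, flange flush on the vise's rim against the spring under it, and finish while still gripping it and holding it there, so that the lock screw can be tightened. Never let the collar fall to the bench; leave the smooth cap and everything else on the bench where it is.

Things in the scene. Friction and masses are not known exactly. Their poses are not given: they have to be found in the camera images.
- collar: the work collar, plain steel, closed on top, 48 mm tall, 0.18 to 0.34 kg. Origin at the centre of its underside, z up. Flange diameter 54, 0 to 6 mm high; above it a knurled barrel of diameter 44. It starts upright, its yaw within 30 degrees of the rail's, at one of the rail's two stations
- collar_grip (a point): point on the collar's axis 38 mm above its underside, a good height for the TCP when gripping the knurled barrel (diameter 44)
- collar_bore (a point): mouth of the collar's bore, at the centre of its underside; diameter 26.4, 36 mm deep, open from below. In its wall three full-depth keyways 8.5 mm wide (out to radius 18), centred on the collar's own +x direction and 120 and 240 degrees from it; they cannot be seen from outside
- rail: aluminium parking rail fixed on the bench, 70 x 270 x 30 mm, long along its own y. Origin at the centre of its underside. Its two stations lie at y = -65 and +65 mm on its top. Each has a stub (diameter 24.8, 7 mm high) inside the part's bore and two sprung balls
- rail_catch (a point): middle of the rail's top face. At each station the balls sit in 18 mm high housings (33 to 48 mm from the station's centre, both ways along the rail) and reach 3 mm in over the part's flange. Pulling straight up by 10 to 20 N overcomes them; 20 mm up the part is clear of them
- cap: smooth steel cap on the rail's other station: flange diameter 54, slim smooth barrel of diameter 32, 66 mm tall; origin at the centre of its underside. Not needed: leave it there
- vise: round steel engraving vise fixed on the bench, base diameter 104, 60 mm high to the rim, origin at the centre of its underside, axis upright. In its middle stands a spigot with three radial pins 120 degrees apart; one of them points along the vise's own +x turned by an unknown angle of up to 0.6 rad either way, which differs from run to run and is not reported
- rim (a point): centre of the flat rim (outer diameter 64) on top of the vise, axes as the vise's. The collar is home when its underside lies on this rim. A sprung seat inside the rim holds the collar's underside about 6 mm above it and gives 1 N per mm after the first 4.5 N: about 8 N of push takes the collar home; let go, it springs back up
- spigot_top (a point): top of the vise's spigot, 30 mm above the rim; diameter 24, the top 4 mm tapered to 19. Its pins, 5 mm thick, reach out to radius 16.5; their tops lie 22.5 mm above the rim, and a collar whose keyways are not over them rests there, its underside 22 mm above the rim. With the keyways over them (within about 0.1 rad) it goes down freely to the sprung seat
- hammer: bystander: hammer lying on the bench, 250 mm long, head 85 mm wide at its own +x end; origin on the bench under the middle of its length
- block: bystander: heavy grey block 60 x 120 x 45 mm, fixed, origin under its centre
- flask: bystander: amber bottle, diameter 60, 130 mm tall, origin under its centre
- bowl: bystander: white bowl, diameter 110, 40 mm tall, origin under its centre
- punches: bystander: white pot, diameter 60, of steel punches, 95 mm tall, origin under its centre
- tumbler: bystander: glass tumbler, diameter 68, 75 mm tall, origin under its centre
- waxpot: bystander: small jar, diameter 38, 45 mm tall, between rail and vise, origin under its centre
Not all that is in view belongs to the job. Leave any green, red or yellow look-alike of the collar alone.

How it is judged (in metres and radians):
On the way, in this order (a step that is already met when the one before it is completed fails the run):
1. the collar has been lifted clear of the rail's catches in the fingers (z of collar in the frame of rail above 0.055 m and contact force between the fingers and collar above 1 N), for 0.1 s.
2. the collar has dropped over the pins of the vise's spigot (horizontal distance between collar and rim below 0.004 m and z of collar in the frame of rim below 0.01 m and angle between collar's own z axis and vertical below 0.1 rad), for 0.1 s.
At the end, for the whole second after the job is handed in: the collar sits upright (within 3.4 degrees) on the vise's spigot, centred within 3 mm, its underside within 2 mm of the rim, still, and the fingers are on it (more than 2 N), holding it down against the spring; the smooth cap is still at its station (horizontal distance between collar and rim below 0.003 m and z of collar in the frame of rim below 0.002 m and angle between collar's own z axis and vertical below 0.06 rad and contact force between the fingers and collar above 2 N and linear speed of collar below 0.02 m/s and distance of cap from where it was at the start of the episode below 0.02 m); the arm keeps its last pose, push and grip.
It fails at once if the collar fell to the bench (height (world z) of collar below 0.02 m).
It fails at once if the smooth cap or another thing on the bench was shifted by more than 3 cm (distance of any of cap, hammer, flask, bowl, punches, tumbler, waxpot from where it was at the start of the episode above 0.03 m).
It also fails if it takes over 51 s, if anything falls off the work surface, if the arm or the gripper's body presses on something with over 40 N, if the wrist force passes 120 N, or if a joint passes its speed limit or range.

## Working session

There is one attempt and no reset: what is moved stays moved. The work goes in short steps, Python scripts to look and compute and a tool call to move; the robot and the scene stay as the last step left them, time stands still between calls to the robot, and variables do not carry over. Pictures are saved under pics/ and viewed, at most 10 in all, crops included, and the job is handed in when it is done.

Besides the shell and the picture viewer there is one more tool, called after "Call:" as name(argument=value, ...) on one line, values as JSON. servo_tool: Moves the arm, as the interface text tells. Its arguments: {"type":"object","properties":{"moves":{"type":"array","items":{"type":"array","items":{"type":"number"}}},"claw":{"type":"number"},"force":{"type":"number"}},"required":["moves"]}

```bash
mkdir -p pics; python3 - <<'E'
from workcell import *
import cv2
o=get_obs(); print(o)
for n in("scene","top"):
    cv2.imwrite(f"pics/{n}0.png",camera(n)[:,:,::-1]); print(n,get_calibration(n))
E
```

```text
{'time': 0.0, 'q': array([-7.31075876e+01,  5.01255592e+00,  1.00351353e+01,  9.51007582e+01,
       -4.83050996e-04,  8.99992431e+01]), 'qd': array([-0.10745223, -0.03257807, -0.02427973,  0.01029964,  0.02555361,
       -0.0359047 ]), 'joint_efforts': array([-1.64206026e-04, -5.20390177e+01,  4.64805830e+01,  1.64685101e-02,
       -2.41159540e-05, -7.62905302e-06]), 'ee_pos': array([ 0.15975423, -0.52607126,  0.2492752 ]), 'tcp_rot': array([-1.79921821e+02,  4.82017786e-04,  1.68931699e+01]), 'wrist_force': array([-0.08304647,  0.14262433,  0.57144334]), 'torque': array([ 0.00554829, -0.06661331, -0.00402484]), 'grasp_force': 0.0, 'opening': 0.08553349309836485}
scene {'fx': 411.50803341387535, 'fy': 411.50803341387535, 'cx': 258.80271325237493, 'cy': 192.12770418733757, 'rvec': array([ 2.10319835,  1.5219725 , -0.48250167]), 'tvec': array([-0.17826131, -0.38436169,  1.48125197])}
top {'fx': 362.76773703358407, 'fy': 362.76773703358407, 'cx': 264.9471728437325, 'cy': 189.29415078883795, 'rvec': array([ 2.11161362, -2.15705195,  0.15352099]), 'tvec': array([0.02955954, 0.56464558, 1.0339212 ])}
```

View pics/scene0.png

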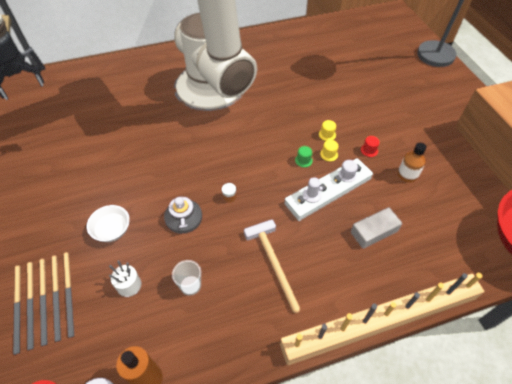

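View pics/top0.png

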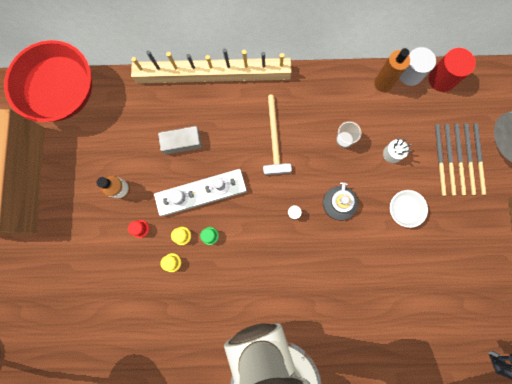

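Scene view: rail around (330,190), vise at (182,212). Top view: rail centred near (200,192), with parts at (178,197) and (217,185), and the vise at (342,203). I'll enlarge both and make the helpers.

```bash
cat > h.py <<'E'
from workcell import *
import cv2, numpy as np
def cam(n,o=None):
    c=get_calibration(n); K=np.array([[c["fx"],0,c["cx"]],[0,c["fy"],c["cy"]],[0,0,1]])
    if "rvec" in c:
        R=cv2.Rodrigues(np.array(c["rvec"]))[0]; t=np.array(c["tvec"])
    else:
        from scipy.spatial.transform import Rotation as Ro
        T=np.eye(4); T[:3,:3]=Ro.from_euler("xyz",o["tcp_rot"],degrees=True).as_matrix(); T[:3,3]=o["ee_pos"]
        M=np.linalg.inv(T@np.array(c["tool_from_camera"])); R=M[:3,:3]; t=M[:3,3]
    return K,R,t
def ray(px,z,C):
    K,R,t=C; d=R.T@np.linalg.inv(K)@np.array([px[0],px[1],1.]); c=-R.T@t
    return c+d*(z-c[2])/d[2]
def proj(p,C):
    K,R,t=C; v=K@(R@np.array(p)+t); return v[:2]/v[2]
E
python3 - <<'E'
from h import *
t=cv2.imread("pics/top0.png"); s=cv2.imread("pics/scene0.png")
a=cv2.resize(t[160:225,145:255],(660,390),interpolation=3)  # x6
b=cv2.resize(t[175:230,310:380],(254,200),interpolation=3)
c=cv2.resize(s[150:225,275:385],(396,270),interpolation=3)
im=np.zeros((600,800,3),np.uint8); im[:390,:660]=a
b=cv2.resize(t[175:225,315:375],(252,210),interpolation=3); im[390:,:252]=b # x4.2
c=cv2.resize(s[155:220,280:380],(323,210),interpolation=3); im[390:,260:583]=c
d=cv2.resize(s[190:240,155:205],(210,210),interpolation=3); im[390:,588:798]=d
cv2.imwrite("pics/c1.png",im)
T=cam("top");S=cam("scene")
print("collar?",ray((178,197),.078,T),"cap",ray((217,185),.09,T),"vise",ray((342,203),.06,T), ray((181,205),.09,S),ray((348,168),.078,S),ray((313,185),.09,S))
E
```

```text
collar? [0.54300089 0.26785638 0.078     ] cap [0.57343032 0.15367435 0.09      ] vise [ 0.51740615 -0.20543303  0.06      ] [ 0.54037112 -0.20478472  0.09      ] [0.55524626 0.26926873 0.078     ] [0.5875154  0.14752407 0.09      ]
```

View pics/c1.png

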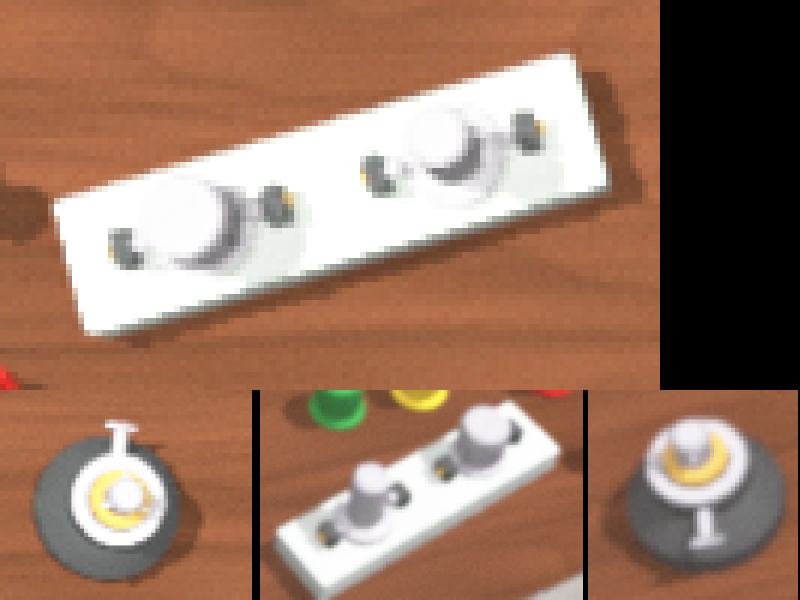

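Crop: the collar (wide barrel) is at the left station, and the slim cap is on the right. Rail corners in crop pixels are (55,202), (570,55), (608,185) and (88,333). The vise rim centre is at about (119,501), with the screw handle pointing up in the image.

```bash
python3 - <<'E'
from h import *
T=cam("top");S=cam("scene")
P=[ray((145+u/6,160+v/6),.03,T) for u,v in((55,202),(570,55),(608,180),(88,328))]
for p in P: print(p)
m=sum(P)/4; d=(P[0]+P[3]-P[1]-P[2])[:2]; d/=np.linalg.norm(d); print(m,d,np.degrees(np.arctan2(d[1],d[0])),m[:2]+.065*d,m[:2]-.065*d)
print("collar top",ray((145+185/6,160+217/6),.078,T), ray((280+488/3.23-260/3.23,155+(418-390)/3.23),.078,S))
print("rim",ray((315+119/4.2,175+111/4.2),.06,T),ray((155+(697-588)/4.2,190+(459-390)/4.2),.06,S))
print("screw tip",ray((315+120/4.2,175+37/4.2),.05,T))
print(get_calibration("wrist"))
E
```

```text
[0.56153209 0.35242517 0.03      ]
[0.63106167 0.09230916 0.03      ]
[0.56650462 0.07381705 0.03      ]
[0.49763386 0.3341601  0.03      ]
[0.56418306 0.21317787 0.03      ] [-0.25698868  0.96641441] 104.8914559063902 [0.5474788  0.27599481] [0.58088732 0.15036093]
collar top [0.54556192 0.27415781 0.078     ] [0.54315788 0.28312449 0.078     ]
rim [ 0.5219101  -0.20953691  0.06      ] [ 0.52380146 -0.20596565  0.06      ]
screw tip [ 0.57544659 -0.21510228  0.05      ]
{'fx': 323.5136348862264, 'fy': 323.5136348862264, 'cx': 252.84170925425283, 'cy': 195.32331034703952, 'tool_from_camera': array([[ 3.07433455e-04, -9.51376967e-01, -3.08028849e-01,
         7.90368330e-02],
       [ 9.99999952e-01,  3.00095919e-04,  7.11916904e-05,
        -6.54222319e-04],
       [ 2.47080660e-05, -3.08028856e-01,  9.51377014e-01,
        -1.23651107e-01],
       [ 0.00000000e+00,  0.00000000e+00,  0.00000000e+00,
         1.00000000e+00]])}
```

The manual's scale: shifts go in shares of 800 mm and turns go in shares of pi rad. Converting my numbers, 36.2 cm / 80 = 0.4525, 35 cm / 80 = 0.4375.

Call:
servo_tool(moves=[[0.05,0.0438,-0.0125,0],[0.1,0.0875,-0.025,0],[0.1375,0.1188,-0.0375,0],[0.175,0.1563,-0.05,0],[0.2125,0.1875,-0.0625,0],[0.25,0.2188,-0.0625,0],[0.2875,0.25,-0.0625,0],[0.325,0.2875,-0.0625,0],[0.3625,0.3188,-0.0625,0],[0.4,0.35,-0.0625,0],[0.4375,0.3875,-0.0625,0],[0.4525,0.3975,-0.0625,0],[0.4525,0.3975,-0.0625,0],[0.4525,0.3975,-0.0625,0],[0.4525,0.3975,-0.0625,0]])

```text
time: 1.35
ee_pos: [0.5214, -0.2083, 0.1996]
tcp_rot: [-180.0, 0.1, 16.9]
wrist_force: [0.6, -0.1, -0.9]
opening: 0.0852
grasp_force: 0.0
```

```bash
python3 - <<'E'
from h import *
o=get_obs(); print(o["time"],o["q"],o["ee_pos"],o["tcp_rot"],o["wrist_force"]); im=camera("wrist")[:,:,::-1]; cv2.imwrite("pics/w1.png",im)
C=cam("wrist",o); print(proj((.5225,-.208,.06),C),proj((.5225,-.208,.09),C))
E
```

```text
1.35 [-2.17722783e+01  5.85450336e+00  5.43436917e+00  8.96336332e+01
 -1.68434169e-02  1.41314034e+02] [ 0.52143215 -0.20834969  0.19960385] [-1.7997954e+02  5.2497980e-02  1.6913705e+01] [ 0.63615839 -0.06460254 -0.87694848]
[253.62329539 186.96872036] [253.6989337  198.19208711]
```

View pics/w1.png

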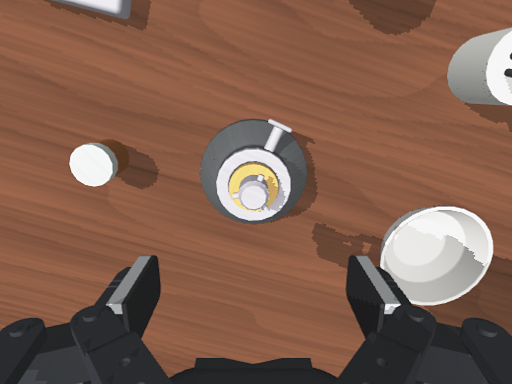

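Wrist view: vise with its rim ring centred near (254,185), the spigot top at about (253,195), and pins just visible at about (235,195) and (262,180). I'll zoom in and fit the rim.

```bash
python3 - <<'E'
from h import *
im=cv2.imread("pics/w1.png"); o=get_obs(); C=cam("wrist",o)
cv2.imwrite("pics/w1c.png",cv2.resize(im[140:225,205:305],(700,595),interpolation=3))
hsv=cv2.cvtColor(im,cv2.COLOR_BGR2HSV); m=((hsv[...,1]<40)&(hsv[...,2]>190)).astype(np.uint8); m[:148]=0;m[:,:214]=0;m[222:]=0;m[:,294:]=0
c=max(cv2.findContours(m,cv2.RETR_EXTERNAL,cv2.CHAIN_APPROX_NONE)[0],key=cv2.contourArea)
h=cv2.convexHull(c); e=cv2.fitEllipse(h); print(e,ray(e[0],.06,C))
E
```

```text
((252.92974853515625, 184.46160888671875), (71.11717224121094, 73.59368896484375), 93.06886291503906) [ 0.52418659 -0.20729811  0.06      ]
```

View pics/w1c.png

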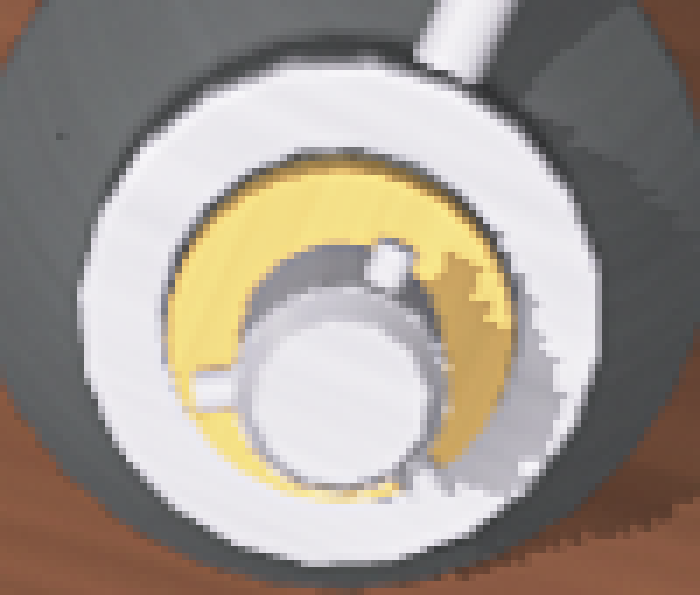

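Crop (7x): spigot top centre at about (340,403); pin tips at about (397,247), (193,389) and (445,482).

```bash
python3 - <<'E'
from h import *
o=get_obs(); C=cam("wrist",o); f=lambda u,v,z: ray((205+u/7,140+v/7),z,C)
c=f(340,403,.09); print(c)
r=f(340,312,.06); print(r)
for p in((397,247),(193,389),(445,482)):
    q=f(*p,.081)-(c*.5+.5*np.array([.5242,-.2073,0])); print(np.hypot(*q[:2]),np.degrees(np.arctan2(q[1],q[0])), np.degrees(np.arctan2(q[1],q[0]))%120)
E
```

```text
[ 0.52266999 -0.20826636  0.09      ]
[ 0.52425177 -0.20784618  0.06      ]
0.015696508491986616 -7.7328879135596615 112.26711208644033
0.016435567388051103 114.5708566037161 114.5708566037161
0.01811967943902996 -120.61665357007855 119.38334642992145
```

Scaled: 48.3 cm / 80 = 0.6038, 46 cm / 80 = 0.575, 1.536 rad / 3.1416 = 0.4889.

Call:
servo_tool(moves=[[0,0.05,0.0125,0.0318],[0,0.1,0.025,0.0637],[0,0.15,0.0375,0.0955],[0,0.2,0.0375,0.1273],[0.005,0.25,0.0375,0.1592],[0.01,0.3,0.0375,0.191],[0.015,0.35,0.0375,0.2228],[0.02,0.4,0.0375,0.2546],[0.025,0.45,0.0375,0.2865],[0.025,0.5,0.0375,0.3183],[0.0275,0.5375,0.0375,0.3501],[0.03,0.575,0.025,0.382],[0.0313,0.6038,0,0.4138],[0.0313,0.6038,-0.0125,0.4456],[0.0313,0.6038,-0.025,0.4775],[0.0313,0.6038,-0.025,0.4889],[0.0313,0.6038,-0.025,0.4889],[0.0313,0.6038,-0.025,0.4889],[0.0313,0.6038,-0.025,0.4889]])

```text
time: 2.98
ee_pos: [0.5472, 0.2739, 0.1807]
tcp_rot: [179.9, -0.0, 104.7]
wrist_force: [1.0, -1.1, -0.0]
opening: 0.0854
grasp_force: 0.0
```

```bash
python3 - <<'E'
from h import *
o=get_obs(); print(o["time"],o["q"],o["ee_pos"],o["tcp_rot"],o["wrist_force"]); im=camera("wrist")[:,:,::-1]; cv2.imwrite("pics/w2.png",im)
C=cam("wrist",o); print(proj((.547,.276,.078),C))
E
```

```text
2.9833 [ 2.65885563e+01  1.26375111e+01  1.10090861e+01  8.83171173e+01
 -5.62789068e-03  1.01861533e+02] [0.54721458 0.27385871 0.18066513] [ 1.79945548e+02 -5.68589811e-03  1.04727023e+02] [ 0.99560247 -1.08750197 -0.0475435 ]
[253.03768121 200.76727029]
```

View pics/w2.png

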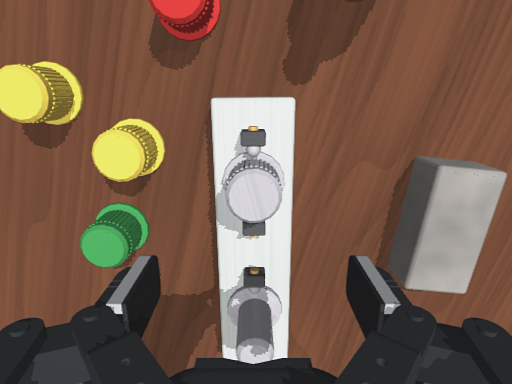

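Wrist view: collar top centre near (253,195), catches at (253,137) and (253,230), cap below at (254,330). The rail lies straight along the image, so the yaw is right.

```bash
python3 - <<'E'
from h import *
o=get_obs(); C=cam("wrist",o); im=cv2.imread("pics/w2.png")
g=cv2.medianBlur(cv2.cvtColor(im,cv2.COLOR_BGR2GRAY),3)
hc=cv2.HoughCircles(g[140:250,200:310],cv2.HOUGH_GRADIENT,1,30,param1=120,param2=15,minRadius=22,maxRadius=34); print(hc)
for c in hc[0][:2]: print(ray((c[0]+200,c[1]+140),.078,C))
print(ray((253,195),.078,C), "catches",(ray((253.5,137),.048,C)+ray((253.5,230),.044,C))/2)
print("green",ray((107,245),.045,C))
print("rail top corners",ray((211,98),.03,C),ray((295,98),.03,C))
E
```

```text
[[[54.5 53.5 27.8]]]
[0.54657407 0.28192682 0.078     ]
[0.54580467 0.28052796 0.078     ] catches [0.54685447 0.27829231 0.046     ]
green [0.43530868 0.19227617 0.045     ]
rail top corners [0.4956792  0.33693335 0.03      ] [0.56165458 0.35433574 0.03      ]
```

Scaled: -11.2 cm / 80 = -0.14, -10 cm / 80 = -0.125.

Call:
servo_tool(moves=[[0,0.0075,-0.0375,0],[0,0.0075,-0.075,0],[0,0.0075,-0.1,0],[0,0.0075,-0.125,0],[0,0.0075,-0.14,0],[0,0.0075,-0.14,0],[0,0.0075,-0.14,0]])

```text
time: 3.62
ee_pos: [0.5468, 0.2805, 0.0684]
tcp_rot: [-180.0, 0.0, 104.9]
wrist_force: [-0.1, 0.0, 1.2]
opening: 0.0853
grasp_force: 0.0
```

Call:
servo_tool(moves=[[0,0,0,0],[0,0,0,0],[0,0,0,0],[0,0,0,0],[0,0,0,0],[0,0,0,0],[0,0,0,0],[0,0,0,0],[0,0,0,0],[0,0,0,0]], claw=1, force=70)

```text
time: 4.45
ee_pos: [0.5469, 0.2809, 0.0696]
tcp_rot: [179.9, -0.0, 104.9]
wrist_force: [-4.1, -1.4, 8.0]
opening: 0.0419
grasp_force: 70.8
```

Scaled: 10 cm / 80 = 0.125, 8.5 cm / 80 = 0.1063.

Call:
servo_tool(moves=[[0,0,0.0038,0],[0,0,0.0075,0],[0,0,0.0125,0],[0,0,0.0188,0],[0,0,0.025,0],[0,0,0.0375,0],[0,0,0.0563,0],[0,0,0.0813,0],[0,0,0.1063,0],[0,0,0.125,0],[0,0,0.125,0],[0,0,0.125,0],[0,0,0.125,0]])

```text
time: 5.53
ee_pos: [0.5468, 0.2807, 0.1677]
tcp_rot: [180.0, 0.0, 104.9]
wrist_force: [-0.1, -0.6, -3.1]
opening: 0.0413
grasp_force: 75.1
```

```bash
python3 - <<'E'
from h import *
o=get_obs(); print(o["ee_pos"],o["tcp_rot"],o["wrist_force"],o["opening"],o["grasp_force"]); im=camera("wrist")[:,:,::-1]
t=camera("scene")[:,:,::-1]
p=proj(o["ee_pos"],cam("scene")).astype(int); print(p)
T=np.zeros((384,800,3),np.uint8); T[:,:512]=im; x,y=p-[36,45]; T[:360,512:]=cv2.resize(t[max(y,0):y+90,x:x+72],(288,360),interpolation=3)
cv2.imwrite("pics/w3.png",T)
E
```

```text
[0.54678037 0.28068664 0.1676562 ] [1.79998504e+02 4.12346317e-03 1.04892697e+02] [-0.10103696 -0.58174193 -3.05112647] 0.0412503486617616 75.11982131749392
[356 143]
```

View pics/w3.png

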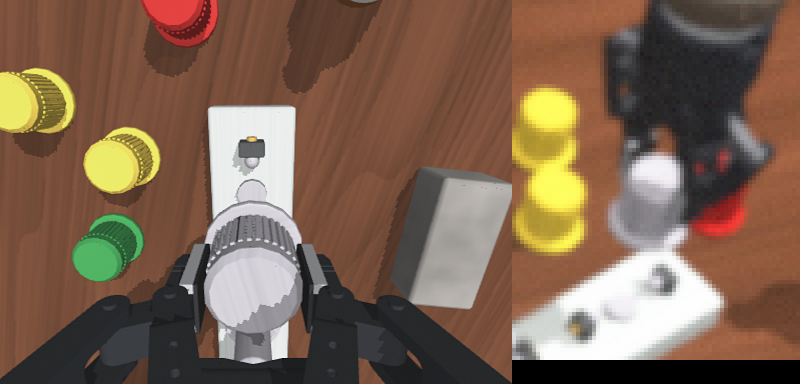

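The collar is held upright and clear of the rail. Its top face is an ellipse centred near (253,289). Next I'll work out how far its axis is offset from the TCP.

```bash
python3 - <<'E'
from h import *
o=get_obs(); C=cam("wrist",o); z=o["ee_pos"][2]
for p in((253,289),): print((ray(p,z+.0085,C)-o["ee_pos"])*1e3)
print("proj axis", proj(o["ee_pos"]+[0,0,.0085],C))
E
```

```text
[-0.18612984  1.64682495  8.5       ]
proj axis [252.41034477 292.4118251 ]
```

Scaled: -48.9 cm / 80 = -0.6113, -2.36 cm / 80 = -0.0295, 0.2 rad / 3.1416 = 0.0637.

Call:
servo_tool(moves=[[0,-0.025,0.0125,0],[0,-0.0625,0.025,0],[-0.0025,-0.1125,0.025,0.0064],[-0.005,-0.1625,0.025,0.0127],[-0.0075,-0.2125,0.025,0.0191],[-0.01,-0.2625,0.025,0.0255],[-0.0125,-0.3125,0.025,0.0318],[-0.015,-0.3625,0.025,0.0382],[-0.0175,-0.4125,0.025,0.0446],[-0.0213,-0.4625,0.025,0.0509],[-0.025,-0.5125,0.0125,0.0573],[-0.0275,-0.5563,0,0.0637],[-0.0288,-0.5875,-0.0125,0.0637],[-0.0295,-0.605,-0.025,0.0637],[-0.0295,-0.6113,-0.0313,0.0637],[-0.0295,-0.6113,-0.0313,0.0637],[-0.0295,-0.6113,-0.0313,0.0637],[-0.0295,-0.6113,-0.0313,0.0637],[-0.0295,-0.6113,-0.0313,0.0637]])

```text
time: 7.22
ee_pos: [0.5237, -0.2071, 0.1437]
tcp_rot: [180.0, 0.0, 116.4]
wrist_force: [-0.1, 0.5, -2.0]
opening: 0.0416
grasp_force: 75.0
```

```bash
python3 - <<'E'
from h import *
o=get_obs(); print(o["q"],o["ee_pos"],o["tcp_rot"],o["wrist_force"]); C=cam("wrist",o)
im=camera("wrist")[:,:,::-1].copy()
for a in np.arange(0,360,10):
    p=proj((.5232+.032*np.cos(np.radians(a)),-.2079+.032*np.sin(np.radians(a)),.06),C); cv2.circle(im,tuple(p.astype(int)),1,(0,0,255),-1)
cv2.imwrite("pics/w4.png",cv2.resize(im[130:384,150:360],(620,750))[:600])
E
```

```text
[-2.15828731e+01  5.91158856e+00 -6.63303687e-01  8.33709888e+01
  9.89644832e-03  4.19681948e+01] [ 0.52370749 -0.20711993  0.14372512] [1.79956452e+02 3.36203690e-02 1.16448924e+02] [-0.1275873   0.53463218 -1.97083961]
```

View pics/w4.png

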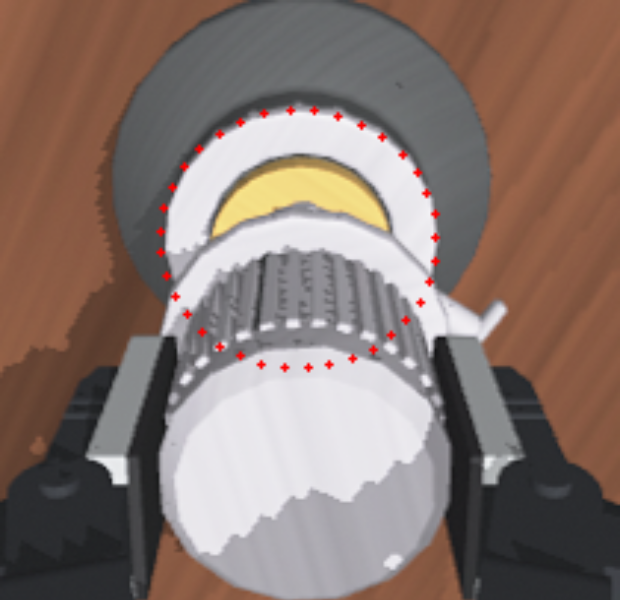

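The dots match the rim to about 0.5 mm, and the collar hangs upright above the spigot. Now I'll lower it onto the pins.

Scaled: -2.3 cm / 80 = -0.0288, -2.2 cm / 80 = -0.0275.

Call:
servo_tool(moves=[[0,-0.0013,-0.005,0],[0,-0.0013,-0.01,0],[0,-0.0013,-0.015,0],[0,-0.0013,-0.0188,0],[0,-0.0013,-0.0225,0],[0,-0.0013,-0.025,0],[0,-0.0013,-0.0275,0],[0,-0.0013,-0.0288,0],[0,-0.0013,-0.0288,0],[0,-0.0013,-0.0288,0]])

```text
time: 8.1
ee_pos: [0.5233, -0.2076, 0.1207]
tcp_rot: [179.9, -0.1, 116.4]
wrist_force: [-1.8, 10.5, 6.9]
opening: 0.0415
grasp_force: 76.2
```

Scaled: 0.1 cm / 80 = 0.0013.

Call:
servo_tool(moves=[[0,0.0013,0,0],[0,0.0013,0,0],[0,0.0013,0,0],[0,0.0013,0,0]])

```text
time: 8.43
ee_pos: [0.5233, -0.2073, 0.1208]
tcp_rot: [179.9, -0.1, 116.4]
wrist_force: [-3.2, 6.9, 6.7]
opening: 0.0417
grasp_force: 76.0
```

Scaled: 0.15 cm / 80 = 0.0019, -0.05 cm / 80 = -0.0006, -0.15 rad / 3.1416 = -0.0477.

Call:
servo_tool(moves=[[-0.0006,0.0013,0,-0.0095],[-0.0006,0.0019,0,-0.0191],[-0.0006,0.0019,0,-0.0286],[-0.0006,0.0019,0,-0.0382],[-0.0006,0.0019,0,-0.0477],[-0.0006,0.0019,0,-0.0477],[-0.0006,0.0019,0,-0.0477]])

```text
time: 9.02
ee_pos: [0.5229, -0.2068, 0.121]
tcp_rot: [179.9, 0.0, 107.7]
wrist_force: [-2.2, 1.7, 4.8]
opening: 0.0415
grasp_force: 75.9
```

Scaled: -0.2 cm / 80 = -0.0025, -0.1 cm / 80 = -0.0013, -0.2 rad / 3.1416 = -0.0637.

Call:
servo_tool(moves=[[-0.0006,0.0004,-0.0013,-0.0095],[-0.0006,0.0004,-0.0025,-0.0191],[-0.0006,0.0004,-0.0025,-0.0318],[-0.0006,0.0004,-0.0025,-0.0414],[-0.0006,0.0004,-0.0025,-0.0509],[-0.0006,0.0004,-0.0025,-0.0637],[-0.0006,0.0004,-0.0025,-0.0637]])

```text
time: 9.6
ee_pos: [0.5231, -0.2067, 0.1206]
tcp_rot: [179.8, 0.1, 96.2]
wrist_force: [-3.2, 1.6, 15.6]
opening: 0.0414
grasp_force: 76.9
```

Scaled: -0.2 rad / 3.1416 = -0.0637.

Call:
servo_tool(moves=[[0,0,0,-0.0095],[0,0,0,-0.0191],[0,0,0,-0.0318],[0,0,0,-0.0414],[0,0,0,-0.0509],[0,0,0,-0.0637],[0,0,0,-0.0637]])

```text
time: 10.18
ee_pos: [0.5225, -0.2067, 0.1204]
tcp_rot: [179.8, 0.0, 84.7]
wrist_force: [-4.5, 2.7, 15.6]
opening: 0.0413
grasp_force: 76.9
```

Scaled: -0.05 cm / 80 = -0.0006, 0.03 cm / 80 = 0.0004, -0.2 rad / 3.1416 = -0.0637.

Call:
servo_tool(moves=[[-0.0006,0.0004,0,-0.0095],[-0.0006,0.0004,0,-0.0191],[-0.0006,0.0004,0,-0.0318],[-0.0006,0.0004,0,-0.0414],[-0.0006,0.0004,0,-0.0509],[-0.0006,0.0004,0,-0.0637],[-0.0006,0.0004,0,-0.0637]])

```text
time: 10.77
ee_pos: [0.5227, -0.2061, 0.1186]
tcp_rot: [179.9, -0.1, 73.3]
wrist_force: [5.2, 1.3, 1.4]
opening: 0.0415
grasp_force: 75.3
```

The downward force is gone and z has dropped, so the keys look to be over the pins. I'll lower gently.

Scaled: -0.5 cm / 80 = -0.0063, -0.4 cm / 80 = -0.005.

Call:
servo_tool(moves=[[0.0004,0,-0.0013,0],[0.0006,0,-0.0025,0],[0.0006,0,-0.0038,0],[0.0006,0,-0.005,0],[0.0006,0,-0.0063,0],[0.0006,0,-0.0063,0]])

```text
time: 11.27
ee_pos: [0.5228, -0.206, 0.1129]
tcp_rot: [179.9, -0.0, 73.5]
wrist_force: [5.8, 2.5, -0.7]
opening: 0.0417
grasp_force: 75.2
```

```bash
python3 -c "
from h import *
o=get_obs();print(o['ee_pos'],o['wrist_force'],o['torque'],o['tcp_rot'])"
```

```text
[ 0.52282883 -0.20599551  0.11288736] [ 5.7689276   2.51092924 -0.74109358] [ 0.54856288 -1.41847207 -0.08111323] [ 1.79933153e+02 -4.36100129e-02  7.34722662e+01]
```

Call:
servo_tool(moves=[[0.0006,0.0004,-0.0019,0],[0.001,0.0005,-0.0038,0],[0.001,0.0005,-0.0063,0],[0.001,0.0005,-0.0088,0],[0.001,0.0005,-0.01,0],[0.001,0.0005,-0.01,0],[0.001,0.0005,-0.01,0]])

```text
time: 11.85
ee_pos: [0.523, -0.2057, 0.105]
tcp_rot: [180.0, -0.0, 73.4]
wrist_force: [4.1, 2.6, 0.6]
opening: 0.0416
grasp_force: 75.6
```

Scaled: -0.7 cm / 80 = -0.0088, -0.6 cm / 80 = -0.0075.

Call:
servo_tool(moves=[[0.0006,0.0004,-0.0013,0],[0.0009,0.0005,-0.0025,0],[0.0009,0.0005,-0.0038,0],[0.0009,0.0005,-0.005,0],[0.0009,0.0005,-0.0063,0],[0.0009,0.0005,-0.0075,0],[0.0009,0.0005,-0.0088,0],[0.0009,0.0005,-0.0088,0],[0.0009,0.0005,-0.0088,0]])

```text
time: 12.6
ee_pos: [0.5232, -0.2055, 0.0995]
tcp_rot: [180.0, 0.0, 73.4]
wrist_force: [-5.8, 3.0, 15.4]
opening: 0.0417
grasp_force: 77.0
```

Scaled: -0.2 cm / 80 = -0.0025, -0.1 cm / 80 = -0.0013.

Call:
servo_tool(moves=[[0,0,-0.0013,0],[0,0,-0.0025,0],[0,0,-0.0025,0],[0,0,-0.0025,0],[0,0,-0.0025,0],[0,0,-0.0025,0]])

```text
time: 13.1
ee_pos: [0.5232, -0.2056, 0.0994]
tcp_rot: [179.9, 0.1, 73.4]
wrist_force: [-11.5, 4.9, 29.2]
opening: 0.0419
grasp_force: 78.5
```

```bash
python3 - <<'E'
from h import *
o=get_obs(); print(o["time"],o["ee_pos"],o["wrist_force"],o["torque"]); p=proj((.523,-.206,.08),cam("scene")).astype(int)
a=camera("wrist")[:,:,::-1]; t=camera("scene")[:,:,::-1]
T=np.zeros((400,800,3),np.uint8); T[:,:420]=cv2.resize(a[130:350,140:371],(420,400)); T[:,420:]=cv2.resize(t[p[1]-38:p[1]+38,p[0]-36:p[0]+36],(380,400),interpolation=3); cv2.imwrite("pics/w5.png",T)
E
```

```text
13.1 [ 0.52320953 -0.20558468  0.09943297] [-11.53161429   4.8544733   29.1572057 ] [ 1.10300205  2.57127657 -0.09764034]
```

View pics/w5.png

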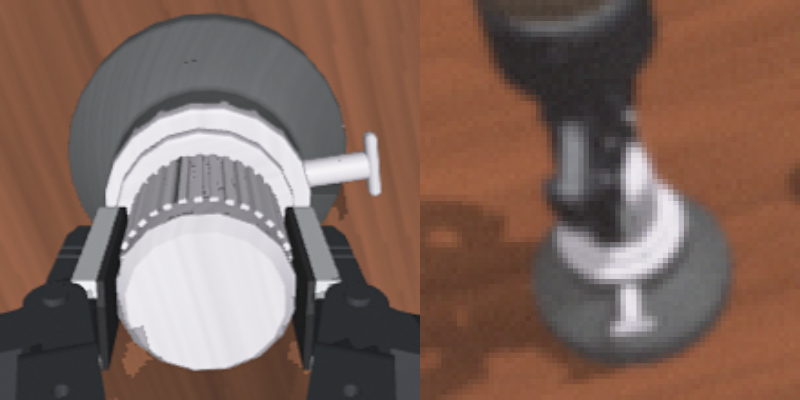

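The collar is flush on the rim: z stalls at 0.0994 while the force climbs. I'll ease off the excess push and the side load, then hand in.

Scaled: -0.1 cm / 80 = -0.0013, 0.08 cm / 80 = 0.001.

Call:
servo_tool(moves=[[-0.0006,0.0004,0.0006,0],[-0.0013,0.0008,0.001,0],[-0.0013,0.0008,0.001,0],[-0.0013,0.0008,0.001,0],[-0.0013,0.0008,0.001,0],[-0.0013,0.0008,0.001,0],[-0.0013,0.0008,0.001,0]])

```text
time: 13.78
ee_pos: [0.5231, -0.2055, 0.0995]
tcp_rot: [179.8, 0.1, 73.4]
wrist_force: [-3.8, 1.8, 20.2]
opening: 0.0416
grasp_force: 77.5
```

```bash
python3 -c "
from workcell import *
print(job_done())"
```

```text
the job is handed in; nothing more can be done
None
```

The collar is off the rail, keyed over the vise's pins and pushed flush on the rim. I handed the job in at about 13.8 s, still gripping it at about 77 N and pushing down with roughly 20 N; the hand-in returned no verdict.

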